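# Get the stapler out of the way and snap the pencil case shut

### The arm

A 7-joint arm with a two-finger parallel gripper is mounted at the origin on the work surface. World frame = base frame: x ahead of the robot, y to its left, z up, the work surface at z = 0. Lengths are in m, angles in rad, forces in N, time in s.
With the tool pointing down it reaches from about 0.4 to 0.85 m from the base axis. Payload 10.4 kg.
Tool frame: the origin (TCP) lies between the finger pads; the fingertips stand 11 mm ahead of it and the grasp point (between the pads) lies 8 mm behind it (tip_reach is the distance from the TCP to the fingertips, in m); z points along the fingers, y is the line along which they close (so a half turn about z gives the same grasp; the last joint's range is limited). The gripper opens to 85 mm and grips with 20 to 120 N. Pads are 22 mm wide; open, the fingers measure 114 mm over their backs; the gripper's body (76 mm by 85 mm) begins 54 mm behind the grasp point. The pads swing forward as they close: fully open they stand 13 mm farther back than shut.
Start: joints at [1.279, 0.332, -0.065, 1.46, 0.022, 1.35, -0.088], TCP at [0.166, -0.603, 0.22] pointing down, gripper open.
Joint ranges: [-2.6, 2.6], [-0.5, 2.12], [-1.47, 1.34], [0.16, 2.42], [-1.27, 4.41], [0.06, 2.06], [-2.6, 2.6]. Speed limits (rad/s): [2.22, 2.22, 2.79, 2.79, 3.14, 3.14, 3.14].

### API

Orientations are given as a unit quaternion [x, y, z, w].
In Python, from workcell import * gives the robot as it stands.
- The arm moves only by the shell command python3 -m inch 'ROWS' [OPENING] [FORCE]. ROWS is JSON, a list of rows, each an object with "slide": the shift along the world's x, y, z in m, a list of three; "yaw": the turn about the world's z in rad. A call has 1 to 20 rows; each row is the pose to reach, as a shift and turn from the pose commanded when the call began; what a row does not reach only later rows make up. A row lasts 1/12 s, in which the tool goes at most 41.7 mm and 7.16 degrees, less where a joint would pass 70% of its speed; a pose out of reach is approached as far as the arm can. A call with a gripper value outside its range is refused whole. OPENING is the closure in counts, from 0 (fully open) to 255 (shut), set as the call begins (- or left out, the last holds). The fingers move at their own pace and stop on an object; FORCE is the grip in N (left out, the last holds). Time passes only in rows, so rows that repeat a pose let the fingers close. It gives the time, the measured TCP pose, the force, the opening and the grip force at its end, in the units of the state.
- get_obs(): the state, without advancing time (a new reading comes with each control period).
- camera(name): name is "scene" or "side" or "wrist"; returns a dict with "frame" (480x640x3 uint8, red, green, blue), "fx", "fy", "cx", "cy" (pixels), "extrinsics" (4x4, takes a point from world to camera coordinates). Camera axes: x right, y down, z forward; pixel columns grow to the right and rows downward; lengths in m; the calibration is good to about 2 mm. A picture is of the moment at which its call begins. There is no depth.
- hand_in(): hands the job in; it is judged then, once.
The state is a dict: "clock": time; "joint_pos": joint angles; "joint_velocities": joint speeds; "tau": joint torques, N m; "position": TCP position; "ee_rot": TCP orientation; "ft_force": force on the tool from outside, world axes, zero at the start; "torque": the same for the moment, N m; "grip_width": opening from 0.0 (shut) to 1.0 (fully open); "grasp_force": force on a finger pad.
Only numpy, scipy, OpenCV 4.12 (cv2) and the standard library are available. Lean on these libraries where they do the work, as an engineer would, in place of code of your own. Each camera call takes 0.05 s, during which the arm holds its last target. There are 200 camera calls.

### The job

The pencil case will not shut because someone left the stapler standing in it. Take the stapler out and set it down upright in the wooden tray without dropping it, then swing the stiff lid over and press its springy snap tab down onto its stop, firmly but not hard (16 to 35 N, held for a moment), so that the case ends fully shut. Leave the eraser in the case and leave the mug, the glue stick and the pencils where they are.

Things in the scene. Friction and masses are not known exactly. Their poses are not given: they have to be found in the camera images.
- case: navy plastic pencil case, open box 130 (x) x 230 (y) x 42 mm high, 4 mm walls and floor, fixed to the table; a 4 mm wall at y = 0 splits it into two bays each about 109 mm wide in y. Origin: centre of its underside. x points from the front wall (robot side) to the hinge wall, y along the hinge, z up
- lid (a joint): lid angle, rad: 0 fully shut, 1.57 upright, up to 2.0 leaning back past upright, away from the robot. Flat navy plate 130 x 230 x 7 mm hinged along the case's hinge wall; shut, it lies from z = 42 to 49 mm. The hinge is stiff (about 0.3 N m): the lid stays at any angle and never falls by itself
- lid_hinge (a point): middle of the lid's hinge axis, on top of the hinge wall: case frame (65, 0, 42) mm; the axis runs along the case's y; fixed, axes as the case's
- snap_tab: snap tab: raised navy pad 32 (x) x 70 (y, along the edge) x 9 mm at the middle of the lid's free edge, overhanging it by 8 mm; turns with the lid and sinks springily into it (starts to give at 4 N, bottoms after 5 mm at 14 N). Origin: centre of its outer, pressing face, 122 mm from the hinge axis, 16 mm above the lid's underside; 58 mm above the table when shut. z: lid's outward normal
- stapler: aluminium stapler 105 (x, long) x 34 (y) x 58 mm high; the upper arm, 26 mm wide with flat sides, spans heights 34 to 58 mm; base plate 34 mm wide, 7 mm thick; about 0.22 kg. Origin: centre of its underside, z up. It starts upright on the case's floor in either bay, roughly along the case's x, its top about 20 mm above the case's rim
- tray: shallow open wooden tray 160 (x) x 100 (y) x 18 mm, 5 mm walls and floor (inner floor 150 x 90 mm at 5 mm height), fixed to the table. Origin: centre of its underside
- eraser: white eraser 62 x 26 x 14 mm in the other bay of the case. Origin: centre of its underside
- mug: white ceramic mug, 80 mm across, 90 mm high, with a handle; bystander. Origin: centre of its underside
- glue: upright white glue stick, 32 mm across, 85 mm high; bystander. Origin: centre of its underside
- pencil_a: wooden hexagonal pencil, 183 x 8 mm, lying in front of the case; bystander. Origin: underside, mid-shaft; x along it
- pencil_b: second wooden pencil, as pencil_a; bystander

How it is judged:
On the way, in this order (a step that is already met when the one before it is completed fails the run):
1. the stapler stands upright, flat on the wooden tray's floor, let go and at rest (x of stapler in the frame of tray between -0.035 and 0.035 m and y of stapler in the frame of tray between -0.032 and 0.032 m and z of stapler in the frame of tray between 0.002 and 0.01 m and angle between stapler's own z axis and vertical below 0.1 rad and linear speed of stapler below 0.03 m/s and contact force between the fingers and stapler below 0.1 N), for 0.3 s.
2. with the lid fully shut (within 0.03 rad) the fingers press on the snap tab with more than 16 N (bottomed, under 35 N) for 0.3 s (value of joint lid below 0.03 rad and contact force between the fingers and snap_tab above 16 N), for 0.3 s.
At the end, for the whole second after the job is handed in: Stapler released, upright (0.1 rad), at rest flat on the tray floor, within 35 mm (x) and 32 mm (y) of its centre; lid fully shut (within 0.03 rad) after the press of 16 to 35 N; eraser at rest inside the case; mug and glue within 30 mm, pencils within 40 mm of their starts (all of step 1 and value of joint lid below 0.03 rad and linear speed of eraser below 0.03 m/s and x of eraser in the frame of case between -0.065 and 0.065 m and y of eraser in the frame of case between -0.115 and 0.115 m and z of eraser in the frame of case between 0 and 0.03 m and not (distance of mug from where it was at the start of the episode above 0.03 m) and not (distance of pencil_a from where it was at the start of the episode above 0.04 m) and not (distance of pencil_b from where it was at the start of the episode above 0.04 m) and not (distance of glue from where it was at the start of the episode above 0.03 m)); the robot touches nothing.
It fails at once if the snap tab is pressed with more than 35 N (contact force between the fingers and snap_tab above 35 N).
It fails at once if the stapler is dropped (falls free faster than 0.5 m/s, some 13 mm of fall) (linear speed of stapler above 0.5 m/s and contact force between the fingers and stapler below 0.1 N).
It fails at once if the mug or the glue stick is moved more than 30 mm, or a pencil more than 40 mm (distance of any of mug, glue from where it was at the start of the episode above 0.03 m or distance of any of pencil_a, pencil_b from where it was at the start of the episode above 0.04 m).
It also fails if it takes over 59 s, if anything falls off the work surface, if the arm or the gripper's body presses on something with over 40 N, if the wrist force passes 120 N, or if a joint passes its speed limit or range.

## Working session

There is one attempt and no reset: what is moved stays moved. The work goes in short steps, Python scripts to look and compute and a shell command to move; the robot and the scene stay as the last step left them, time stands still between calls to the robot, and variables do not carry over. Pictures are saved under pics/ and viewed, at most 12 in all, crops included, and the job is handed in when it is done.

```bash
mkdir -p pics; ls; cat > h.py <<'E'
from workcell import *
import numpy as np, cv2
def snap(n,f):
    c=camera(n); cv2.imwrite('pics/'+f,c['frame'][:,:,::-1]); np.savez('pics/'+f+'.npz',**c); return c
def ray(c,u,v):
    E=np.array(c['extrinsics']);R,t=E[:3,:3],E[:3,3]
    d=R.T@np.array([(u-c['cx'])/c['fx'],(v-c['cy'])/c['fy'],1]); return -R.T@t,d
def pl(c,u,v,z):
    o,d=ray(c,u,v); return o+d*(z-o[2])/d[2]
def proj(c,p):
    E=np.array(c['extrinsics']);q=E[:3,:3]@np.array(p)+E[:3,3]; return np.array([c['fx']*q[0]/q[2]+c['cx'],c['fy']*q[1]/q[2]+c['cy']])
def load(f): return np.load('pics/'+f+'.npz')
E
python3 - <<'E'
from h import *
for n in('scene','side'):
    c=snap(n,n+'0.png'); print(n,ray(c,320,240))
o=get_obs();print(o)
E
```

```text
pics
scene (array([ 1.08995063, -0.58261368,  0.59865743]), array([-0.57713133,  0.58921854, -0.56575637]))
side (array([0.3005508 , 0.62414095, 0.9236041 ]), array([ 0.17777151, -0.60583259, -0.7755977 ]))
{'clock': 0.1, 'joint_pos': array([ 1.27941735,  0.33282267, -0.0646859 ,  1.46083471,  0.02162015,
        1.34988099, -0.08848923]), 'joint_velocities': array([ 0.00047131, -0.00150763, -0.00162602, -0.00211873,  0.00070557,
        0.0004815 ,  0.00032943]), 'tau': array([ 1.35048907e-03, -6.26746058e+01,  4.91925096e-02, -3.92433929e+01,
        1.63218618e-02,  7.10002903e-03, -3.16172100e-05]), 'position': array([ 0.16586551, -0.60224286,  0.21889753]), 'ee_rot': array([ 9.90981742e-01,  1.33995509e-01, -1.22582193e-04, -6.12752050e-04]), 'ft_force': array([0.0178969 , 0.53765334, 0.34756194]), 'torque': array([0.02835483, 0.02031276, 0.04385234]), 'grasp_force': 0.0, 'grip_width': 1.00178744202015}
```

View pics/scene0.png

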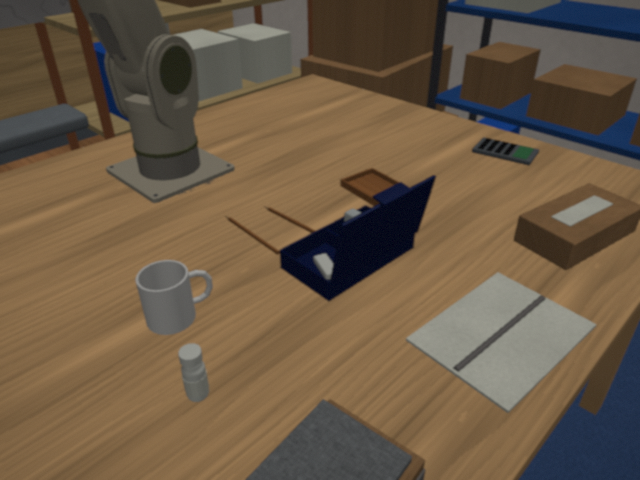

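View pics/side0.png

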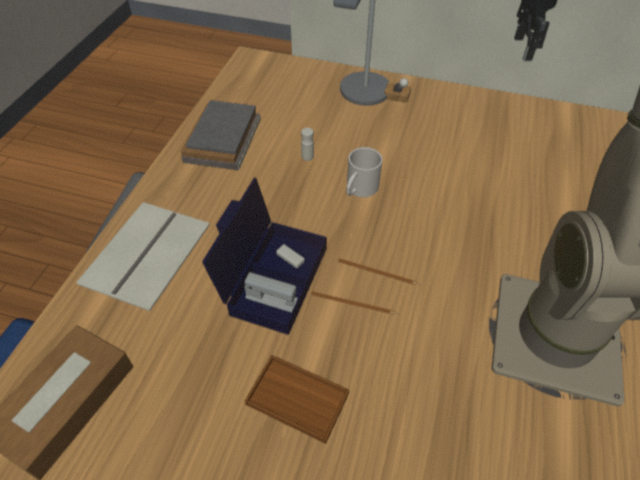

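The side view shows the case (≈205–327, 180–330) with its lid leaning back, the stapler in the near bay at about (270,290), the eraser at (290,256), and the tray at about (297,398). The pencils are at (375,270) and (350,302), the mug at (365,172) and the glue at (307,143). I'll zoom in on the case and get the tray and stapler contours by colour.

```bash
python3 - <<'E'
from h import *
c=load('side0.png');f=c['frame']
cv2.imwrite('pics/crop1.png',cv2.resize(f[175:375,195:435,::-1],None,fx=3,fy=3,interpolation=cv2.INTER_CUBIC)[:600,:720])
hsv=cv2.cvtColor(f,cv2.COLOR_RGB2HSV)
print(hsv[398,297],hsv[440,240],hsv[285,270],hsv[300,255],hsv[256,290])
# tray: darker wood
m=cv2.inRange(hsv,(0,110,40),(25,255,140)); m[:345]=0;m[450:]=0;m[:,:235]=0;m[:,360:]=0
m=cv2.morphologyEx(m,cv2.MORPH_OPEN,np.ones((3,3)))
k=max(cv2.findContours(m,0,2)[0],key=cv2.contourArea);r=cv2.minAreaRect(k);print(r,cv2.contourArea(k))
P=cv2.approxPolyDP(k,6,True)[:,0];print(P)
for p in P: print(p,pl(c,*p,.018).round(4),pl(c,*p,0).round(4))
for u,v in [(327,237),(289,328)]: print(pl(c,u,v,.042))
E
```

```text
[ 15 181 113] [ 16 123 155] [ 71  15 140] [ 98   9 120] [ 38  19 161]
((297.48785400390625, 400.5733642578125), (98.63812255859375, 105.06558990478516), 80.98067474365234) 5642.0
[[339 345]
 [324 377]
 [269 356]
 [245 399]
 [268 416]
 [265 442]
 [277 421]
 [306 434]
 [305 449]
 [311 438]
 [326 443]
 [349 393]
 [330 379]]
[339 345] [0.3995 0.1527 0.018 ] [0.4014 0.1434 0.    ]
[324 377] [0.4085 0.223  0.018 ] [0.4106 0.215  0.    ]
[269 356] [0.5189 0.213  0.018 ] [0.5232 0.2048 0.    ]
[245 399] [0.5307 0.3035 0.018 ] [0.5352 0.2971 0.    ]
[268 416] [0.4811 0.3202 0.018 ] [0.4847 0.3142 0.    ]
[265 442] [0.4705 0.3632 0.018 ] [0.4739 0.358  0.    ]
[277 421] [0.4632 0.3239 0.018 ] [0.4664 0.3179 0.    ]
[306 434] [0.4086 0.3304 0.018 ] [0.4108 0.3246 0.    ]
[305 449] [0.4027 0.3545 0.018 ] [0.4047 0.3491 0.    ]
[311 438] [0.3985 0.3343 0.018 ] [0.4004 0.3286 0.    ]
[326 443] [0.3719 0.3349 0.018 ] [0.3733 0.3291 0.    ]
[349 393] [0.3572 0.2391 0.018 ] [0.3583 0.2314 0.    ]
[330 379] [0.3969 0.2235 0.018 ] [0.3989 0.2156 0.    ]
[ 0.49053006 -0.07694671  0.042     ]
[0.49691981 0.15847141 0.042     ]
```

View pics/crop1.png

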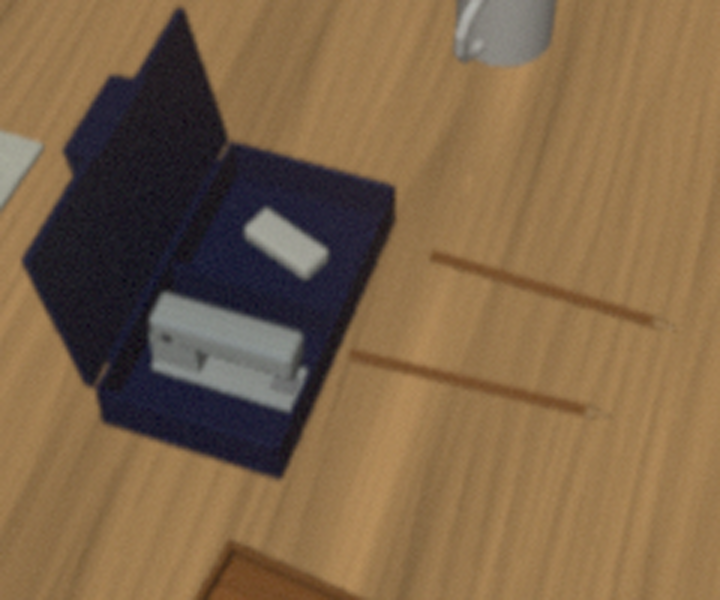

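The crop shows the stapler's arm top with corners at about (165,293), (303,331), (297,353) and (151,320). The rim corners are at about (232,145), (394,188) and (103,392), and the lid leans back just past upright. The tray corners come from the full picture.

```bash
python3 - <<'E'
from h import *
c=load('side0.png')
g=lambda L,z:[print(p,pl(c,195+p[0]/3,175+p[1]/3,z).round(4)) for p in L]
print('stap top');g([(165,293),(303,331),(297,353),(151,320)],.062)
print('rim');g([(232,145),(394,188),(103,392)],.042)
print('bottom near');g([(280,475),(107,420),(394,215)],0)
print('tray');[print(p,pl(c,*p,.018).round(4)) for p in [(277,358),(349,388),(326,434),(247,399)]]
print('pencil');g([(433,257),(660,324),(350,355),(595,412)],.005)
for u,v in [(180,8),(25,260)]: 
    print(ray(c,195+u/3,175+v/3))
for u,v in [(365,172)]: print('mug',pl(c,u,v,.045))
E
```

```text
stap top
(165, 293) [0.6079 0.0729 0.062 ]
(303, 331) [0.5101 0.075  0.062 ]
(297, 353) [0.5084 0.0924 0.062 ]
(151, 320) [0.6087 0.096  0.062 ]
rim
(232, 145) [ 0.6172 -0.0792  0.042 ]
(394, 188) [ 0.4914 -0.0747  0.042 ]
(103, 392) [0.6244 0.1457 0.042 ]
bottom near
(280, 475) [ 0.5037  0.1479 -0.    ]
(107, 420) [0.6286 0.1425 0.    ]
(394, 215) [ 0.4932 -0.083   0.    ]
tray
(277, 358) [0.5031 0.2125 0.018 ]
(349, 388) [0.3595 0.23   0.018 ]
(326, 434) [0.3761 0.3205 0.018 ]
(247, 399) [0.5273 0.3025 0.018 ]
pencil
(433, 257) [ 0.4542 -0.0502  0.005 ]
(660, 324) [ 0.2862 -0.04    0.005 ]
(350, 355) [0.4866 0.0482 0.005 ]
(595, 412) [0.3154 0.0436 0.005 ]
(array([0.3005508 , 0.62414095, 0.9236041 ]), array([ 0.32221703, -0.65674884, -0.70000197]))
(array([0.3005508 , 0.62414095, 0.9236041 ]), array([ 0.3802619 , -0.51133927, -0.80231215]))
mug [ 0.45911109 -0.29572024  0.045     ]
```

```bash
python3 -m inch '[{"slide":[0.27,0.25,0.03],"yaw":-0.3},{"slide":[0.27,0.25,0.03],"yaw":-0.3},{"slide":[0.27,0.25,0.03],"yaw":-0.3},{"slide":[0.27,0.25,0.03],"yaw":-0.3},{"slide":[0.27,0.25,0.03],"yaw":-0.3},{"slide":[0.27,0.25,0.03],"yaw":-0.3},{"slide":[0.27,0.25,0.03],"yaw":-0.3},{"slide":[0.27,0.25,0.03],"yaw":-0.3},{"slide":[0.27,0.25,0.03],"yaw":-0.3},{"slide":[0.37,0.686,0.03],"yaw":-0.3},{"slide":[0.37,0.686,0.03],"yaw":-0.3},{"slide":[0.37,0.686,0.03],"yaw":-0.3},{"slide":[0.37,0.686,0.03],"yaw":-0.3},{"slide":[0.37,0.686,0.03],"yaw":-0.3},{"slide":[0.37,0.686,0.03],"yaw":-0.3},{"slide":[0.37,0.686,0.03],"yaw":-0.3},{"slide":[0.37,0.686,0.03],"yaw":-0.3},{"slide":[0.37,0.686,0.03],"yaw":-0.3},{"slide":[0.37,0.686,0.03],"yaw":-0.3},{"slide":[0.37,0.686,0.03],"yaw":-0.3}]' 80 40
python3 -m inch '[{"slide":[0,0,0],"yaw":0},{"slide":[0,0,0],"yaw":0},{"slide":[0,0,0],"yaw":0},{"slide":[0,0,0],"yaw":0}]'
python3 - <<'E'
from h import *
o=get_obs();print(o['position'],o['ee_rot'],2*np.arctan2(o['ee_rot'][1],o['ee_rot'][0]))
c=snap('wrist','w1.png');print(ray(c,320,240))
E
```

```text
clock: 1.77
position: [0.5358, 0.0873, 0.2496]
ee_rot: [1.0, -0.014, 0.0, -0.0]
ft_force: [-0.4, 0.1, -0.4]
grip_width: 0.685
grasp_force: 0.0
clock: 2.1
position: [0.536, 0.0818, 0.2494]
ee_rot: [1.0, -0.017, -0.0, 0.0]
ft_force: [-0.2, 0.3, -0.6]
grip_width: 0.687
grasp_force: 0.0
[0.5359761  0.08182303 0.24940088] [ 9.99860850e-01 -1.66758150e-02 -2.12419217e-04  3.89998787e-04] -0.033353179290452485
(array([0.61629017, 0.07829112, 0.40411708]), array([-0.32088974,  0.00258075, -0.94717215]))
```

View pics/w1.png

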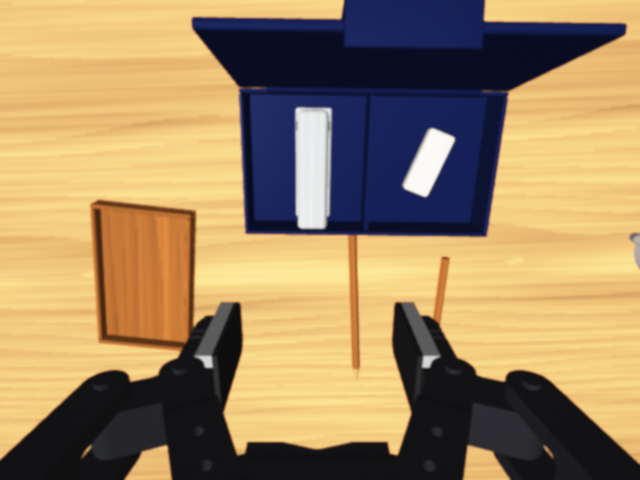

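The wrist view shows the stapler's arm top with corners at about (298,108), (330,108), (327,228) and (299,228). The tray rim is at (94,203), (195,211), (193,349) and (100,342), the case rim at (241,89), (507,93), (487,235) and (247,233), and the lid's free edge at (193,20)–(625,28).

```bash
python3 - <<'E'
from h import *
c=load('w1.png')
for n,L,z in [('st',[(298,109),(330,109),(327,228),(299,228)],.062),('tray',[(94,203),(195,211),(193,349),(100,342)],.018),('case',[(241,89),(507,93),(487,235),(247,233)],.042)]:
    Q=np.array([pl(c,u,v,z)[:2] for u,v in L]);print(n,Q.round(4).tolist(),Q.mean(0).round(4))
# lid: free-edge length 230 -> depth along pair of rays; intersect with circle about hinge
h=np.array([.624,.034,.042])
for u,v in [(193,20),(625,28)]:
    o,d=ray(c,u,v);best=[]
    for s in np.linspace(.15,.6,900):
        p=o+d*s; best.append((abs(np.hypot(p[0]-h[0]-.0,p[2]-h[2])-.130),*p))
    b=min(best);print('lid',np.round(b,4),np.arctan2(b[3]-.042,-(b[1]-h[0])))
E
```

```text
st [[0.6132, 0.0937], [0.6123, 0.0678], [0.5115, 0.0727], [0.5123, 0.0976]] [0.5623 0.0829]
tray [[0.5311, 0.3007], [0.5198, 0.2023], [0.3617, 0.2247], [0.374, 0.3266]] [0.4467 0.2636]
case [[0.6307, 0.1421], [0.6202, -0.0833], [0.4935, -0.0791], [0.5028, 0.1481]] [0.5618 0.0319]
lid [1.000e-04 6.606e-01 1.423e-01 1.668e-01] 1.8564644918314057
lid [ 2.000e-04  6.832e-01 -2.534e-01 -7.360e-02] -2.044083991633609
```

```bash
python3 -m inch '[{"slide":[0.025,0.001,-0.03],"yaw":-0.012},{"slide":[0.025,0.001,-0.07],"yaw":-0.012},{"slide":[0.025,0.001,-0.11],"yaw":-0.012},{"slide":[0.025,0.001,-0.14],"yaw":-0.012},{"slide":[0.025,0.001,-0.165],"yaw":-0.012},{"slide":[0.025,0.001,-0.185],"yaw":-0.012},{"slide":[0.025,0.001,-0.195],"yaw":-0.012},{"slide":[0.025,0.001,-0.205],"yaw":-0.012},{"slide":[0.025,0.001,-0.205],"yaw":-0.012},{"slide":[0.025,0.001,-0.205],"yaw":-0.012},{"slide":[0.025,0.001,-0.205],"yaw":-0.012}]'
python3 -m inch '[{"slide":[0,0,0],"yaw":0},{"slide":[0,0,0],"yaw":0},{"slide":[0,0,0],"yaw":0},{"slide":[0,0,0],"yaw":0},{"slide":[0,0,0],"yaw":0},{"slide":[0,0,0],"yaw":0},{"slide":[0,0,0],"yaw":0},{"slide":[0,0,0],"yaw":0}]' 255 50
```

```text
clock: 3.07
position: [0.5619, 0.0844, 0.0459]
ee_rot: [1.0, -0.022, 0.001, -0.0]
ft_force: [-0.2, -0.2, -0.3]
grip_width: 0.688
grasp_force: 0.0
clock: 3.73
position: [0.5615, 0.0847, 0.0455]
ee_rot: [1.0, -0.022, 0.001, 0.0]
ft_force: [-1.9, 1.3, 5.4]
grip_width: 0.28
grasp_force: 49.1
```

```bash
python3 -m inch '[{"slide":[0,0,0.015],"yaw":0},{"slide":[0,0,0.04],"yaw":0},{"slide":[0,0,0.07],"yaw":0},{"slide":[0,0,0.09],"yaw":0},{"slide":[-0.015,0.025,0.09],"yaw":-0.02},{"slide":[-0.03,0.05,0.09],"yaw":-0.04},{"slide":[-0.05,0.08,0.09],"yaw":-0.06},{"slide":[-0.07,0.11,0.09],"yaw":-0.085},{"slide":[-0.09,0.14,0.09],"yaw":-0.085},{"slide":[-0.105,0.165,0.09],"yaw":-0.085},{"slide":[-0.116,0.179,0.09],"yaw":-0.085},{"slide":[-0.116,0.179,0.09],"yaw":-0.085},{"slide":[-0.116,0.179,0.09],"yaw":-0.085},{"slide":[-0.116,0.179,0.09],"yaw":-0.085}]'
python3 - <<'E'
from h import *
c=snap('side','s2.png')
cv2.imwrite('pics/s2c.png',cv2.resize(c['frame'][230:450,200:400,::-1],None,fx=2.5,fy=2.5,interpolation=cv2.INTER_CUBIC))
E
```

```text
clock: 4.9
position: [0.4454, 0.2626, 0.1345]
ee_rot: [0.998, -0.064, 0.0, 0.0]
ft_force: [0.0, -0.4, -2.5]
grip_width: 0.276
grasp_force: 49.6
```

View pics/s2c.png

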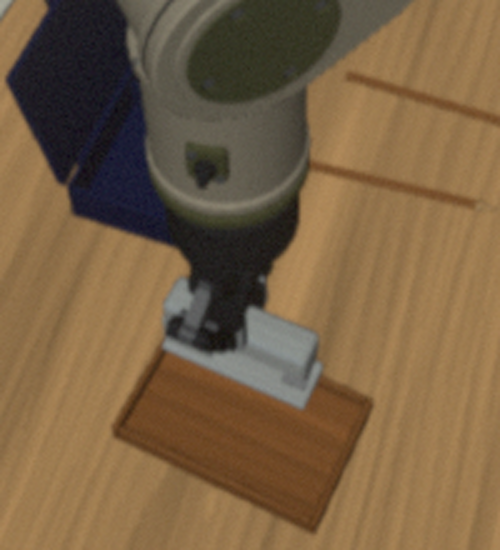

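The stapler is held level above the tray (stapler about (245,345), tray about (245,440) in the crop). Lowering it.

```bash
python3 -m inch '[{"slide":[0,0,-0.02],"yaw":0},{"slide":[0,0,-0.045],"yaw":0},{"slide":[0,0,-0.065],"yaw":0},{"slide":[0,0,-0.075],"yaw":0},{"slide":[0,0,-0.08],"yaw":0},{"slide":[0,0,-0.084],"yaw":0},{"slide":[0,0,-0.086],"yaw":0},{"slide":[0,0,-0.087],"yaw":0},{"slide":[0,0,-0.088],"yaw":0},{"slide":[0,0,-0.088],"yaw":0},{"slide":[0,0,-0.088],"yaw":0},{"slide":[0,0,-0.088],"yaw":0}]'
```

```text
clock: 5.95
position: [0.4452, 0.2636, 0.047]
ee_rot: [0.998, -0.064, 0.0, -0.0]
ft_force: [-0.1, 0.4, -2.0]
grip_width: 0.28
grasp_force: 49.6
```

```bash
python3 -m inch '[{"slide":[0,0,-0.001],"yaw":0},{"slide":[0,0,-0.001],"yaw":0},{"slide":[0,0,-0.002],"yaw":0},{"slide":[0,0,-0.002],"yaw":0},{"slide":[0,0,-0.002],"yaw":0}]'
```

```text
clock: 6.37
position: [0.4453, 0.264, 0.0464]
ee_rot: [0.998, -0.064, 0.001, 0.0]
ft_force: [-6.6, -3.3, 20.0]
grip_width: 0.282
grasp_force: 52.0
```

```bash
python3 -m inch '[{"slide":[0,0,0.001],"yaw":0},{"slide":[0,0,0.001],"yaw":0}]'
python3 -m inch '[{"slide":[0,0,0],"yaw":0},{"slide":[0,0,0],"yaw":0},{"slide":[0,0,0],"yaw":0},{"slide":[0,0,0],"yaw":0},{"slide":[0,0,0],"yaw":0},{"slide":[0,0,0.01],"yaw":0},{"slide":[0,0,0.03],"yaw":0},{"slide":[0,0,0.06],"yaw":0},{"slide":[0,0,0.1],"yaw":0},{"slide":[0,0,0.14],"yaw":0},{"slide":[0,0,0.18],"yaw":0},{"slide":[0,0,0.2],"yaw":0},{"slide":[0,0,0.2],"yaw":0},{"slide":[0,0,0.2],"yaw":0}]' 90
python3 - <<'E'
from h import *
c=snap('wrist','w3.png')
E
```

```text
clock: 6.53
position: [0.4453, 0.2639, 0.0465]
ee_rot: [0.998, -0.064, 0.0, -0.0]
ft_force: [-3.0, 0.3, 7.2]
grip_width: 0.282
grasp_force: 50.7
clock: 7.7
position: [0.4454, 0.2639, 0.2474]
ee_rot: [0.998, -0.064, 0.001, -0.001]
ft_force: [-0.4, 0.7, -0.3]
grip_width: 0.648
grasp_force: 0.0
```

View pics/w3.png

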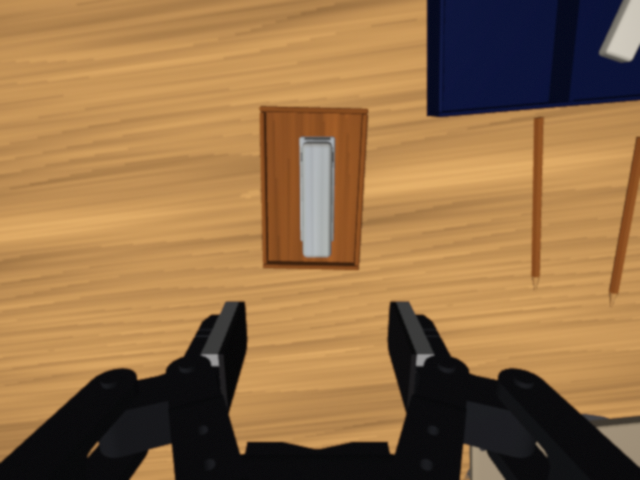

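The stapler (centre about (317,198)) stands flat and centred in the tray (about (313,188)). Next I'll go behind the lid with the fingers shut, off the tab.

```bash
python3 -m inch '[{"slide":[0,0,0.03],"yaw":0},{"slide":[0.03,-0.02,0.03],"yaw":0.02},{"slide":[0.065,-0.04,0.03],"yaw":0.04},{"slide":[0.1,-0.06,0.03],"yaw":0.06},{"slide":[0.135,-0.08,0.03],"yaw":0.085},{"slide":[0.17,-0.1,0.03],"yaw":0.085},{"slide":[0.2,-0.12,0.03],"yaw":0.085},{"slide":[0.23,-0.14,0.03],"yaw":0.085},{"slide":[0.255,-0.155,0.03],"yaw":0.085},{"slide":[0.275,-0.164,0.03],"yaw":0.085},{"slide":[0.275,-0.164,0.03],"yaw":0.085},{"slide":[0.275,-0.164,0.03],"yaw":0.085},{"slide":[0.275,-0.164,0.0],"yaw":0.085},{"slide":[0.275,-0.164,-0.03],"yaw":0.085},{"slide":[0.275,-0.164,-0.06],"yaw":0.085},{"slide":[0.275,-0.164,-0.08],"yaw":0.085},{"slide":[0.275,-0.164,-0.092],"yaw":0.085},{"slide":[0.275,-0.164,-0.092],"yaw":0.085},{"slide":[0.275,-0.164,-0.092],"yaw":0.085}]' 255
python3 - <<'E'
from h import *
c=snap('side','s4.png')
cv2.imwrite('pics/s4c.png',cv2.resize(c['frame'][130:450,120:420,::-1],None,fx=1.8,fy=1.8,interpolation=cv2.INTER_CUBIC))
E
```

```text
clock: 9.33
position: [0.7196, 0.1, 0.1541]
ee_rot: [1.0, -0.021, -0.0, -0.0]
ft_force: [0.5, -0.3, 0.7]
grip_width: 0.001
grasp_force: 0.0
```

View pics/s4c.png

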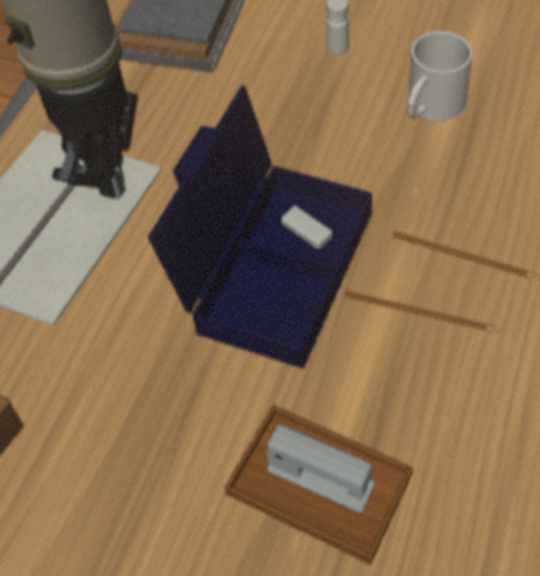

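The side view shows the fingers (about (90,180) in the crop) behind the lid, clear of it, and the stapler standing in the tray. Now I'll sweep the lid over.

```bash
python3 -m inch '[{"slide":[-0.02,0,0],"yaw":0},{"slide":[-0.035,0,0],"yaw":0},{"slide":[-0.05,0,0],"yaw":0},{"slide":[-0.062,0,0],"yaw":0},{"slide":[-0.073,0,-0.001],"yaw":0},{"slide":[-0.083,0,-0.001],"yaw":0},{"slide":[-0.092,0,-0.002],"yaw":0},{"slide":[-0.101,0,-0.003],"yaw":0},{"slide":[-0.110,0,-0.005],"yaw":0},{"slide":[-0.119,0,-0.009],"yaw":0},{"slide":[-0.128,0,-0.013],"yaw":0},{"slide":[-0.137,0,-0.018],"yaw":0},{"slide":[-0.145,0,-0.025],"yaw":0},{"slide":[-0.152,0,-0.032],"yaw":0},{"slide":[-0.158,0,-0.039],"yaw":0},{"slide":[-0.164,0,-0.048],"yaw":0},{"slide":[-0.169,0,-0.057],"yaw":0},{"slide":[-0.173,0,-0.065],"yaw":0},{"slide":[-0.173,0,-0.065],"yaw":0},{"slide":[-0.173,0,-0.065],"yaw":0}]'
```

```text
clock: 11.05
position: [0.5465, 0.0992, 0.088]
ee_rot: [1.0, -0.022, -0.001, 0.0]
ft_force: [-0.2, 0.5, 0.6]
grip_width: -0.0
grasp_force: 0.0
```

```bash
python3 -m inch '[{"slide":[0,0,0.03],"yaw":0},{"slide":[0,0,0.06],"yaw":0},{"slide":[0,0,0.09],"yaw":0},{"slide":[0,0,0.12],"yaw":0},{"slide":[0,0,0.12],"yaw":0},{"slide":[0,0,0.12],"yaw":0}]'
python3 - <<'E'
from h import *
c=snap('side','s5.png');snap('scene','sc5.png')
a=cv2.resize(c['frame'][130:430,150:400,::-1],None,fx=1.6,fy=1.6)
b=cv2.resize(load('sc5.png')['frame'][130:330,250:450,::-1],(400,400))
o=np.zeros((480,800,3),np.uint8);o[:,:400]=a;o[:400,400:]=b;cv2.imwrite('pics/s5c.png',o)
E
```

```text
clock: 11.55
position: [0.5482, 0.0995, 0.2104]
ee_rot: [1.0, -0.022, 0.002, -0.0]
ft_force: [-0.4, 0.1, 0.5]
grip_width: 0.002
grasp_force: 0.0
```

View pics/s5c.png

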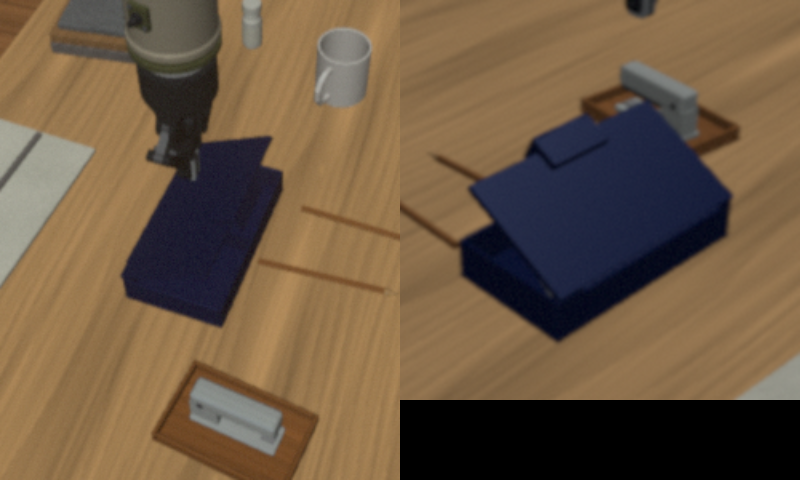

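The lid is about a third of a radian open (tab at about (570,140) in the right half), and the stapler is still standing in the tray. I'll push the lid nearly shut, off the tab.

```bash
python3 -m inch '[{"slide":[0,0,-0.03],"yaw":0},{"slide":[0,0,-0.06],"yaw":0},{"slide":[0,0,-0.09],"yaw":0},{"slide":[0,0,-0.11],"yaw":0},{"slide":[-0.001,0,-0.12],"yaw":0},{"slide":[-0.002,0,-0.126],"yaw":0},{"slide":[-0.004,0,-0.132],"yaw":0},{"slide":[-0.006,0,-0.137],"yaw":0},{"slide":[-0.007,0,-0.141],"yaw":0},{"slide":[-0.007,0,-0.144],"yaw":0},{"slide":[-0.007,0,-0.144],"yaw":0},{"slide":[-0.007,0,-0.144],"yaw":0}]'
python3 -m inch '[{"slide":[0,0,0.02],"yaw":0},{"slide":[-0.01,-0.02,0.04],"yaw":0},{"slide":[-0.02,-0.045,0.04],"yaw":0},{"slide":[-0.035,-0.065,0.04],"yaw":0},{"slide":[-0.035,-0.065,0.04],"yaw":0},{"slide":[-0.035,-0.065,0.04],"yaw":0},{"slide":[-0.035,-0.065,0.04],"yaw":0}]'
```

```text
clock: 12.65
position: [0.5403, 0.0994, 0.0649]
ee_rot: [1.0, -0.022, 0.0, 0.0]
ft_force: [0.9, 0.1, 0.7]
grip_width: -0.002
grasp_force: 0.0
clock: 13.23
position: [0.5054, 0.0347, 0.105]
ee_rot: [1.0, -0.022, 0.0, -0.0]
ft_force: [-0.3, -0.0, -0.5]
grip_width: -0.001
grasp_force: 0.0
```

```bash
python3 -m inch '[{"slide":[0,0,-0.015],"yaw":0},{"slide":[0,0,-0.025],"yaw":0},{"slide":[0,0,-0.029],"yaw":0},{"slide":[0,0,-0.032],"yaw":0},{"slide":[0,0,-0.034],"yaw":0},{"slide":[0,0,-0.036],"yaw":0},{"slide":[0,0,-0.036],"yaw":0},{"slide":[0,0,-0.036],"yaw":0}]'
python3 -m inch '[{"slide":[0,0,-0.001],"yaw":0},{"slide":[0,0,-0.002],"yaw":0},{"slide":[0,0,-0.002],"yaw":0},{"slide":[0,0,-0.002],"yaw":0}]'
```

```text
clock: 13.9
position: [0.5052, 0.0344, 0.0688]
ee_rot: [1.0, -0.022, 0.0, 0.0]
ft_force: [0.2, -0.5, 0.3]
grip_width: 0.0
grasp_force: 0.0
clock: 14.23
position: [0.505, 0.0344, 0.0667]
ee_rot: [1.0, -0.022, 0.0, 0.0]
ft_force: [0.1, 0.2, 1.2]
grip_width: -0.002
grasp_force: 0.3
```

```bash
python3 -m inch '[{"slide":[0,0,-0.001],"yaw":0},{"slide":[0,0,-0.002],"yaw":0},{"slide":[0,0,-0.002],"yaw":0}]'
python3 -m inch '[{"slide":[0,0,-0.001],"yaw":0},{"slide":[0,0,-0.001],"yaw":0}]'
python3 -m inch '[{"slide":[0,0,-0.001],"yaw":0},{"slide":[0,0,-0.001],"yaw":0}]'
```

```text
clock: 14.48
position: [0.5049, 0.0344, 0.0645]
ee_rot: [1.0, -0.022, -0.0, 0.0]
ft_force: [-0.5, 0.5, 0.5]
grip_width: -0.004
grasp_force: 0.4
clock: 14.65
position: [0.505, 0.0344, 0.0635]
ee_rot: [1.0, -0.022, -0.0, 0.0]
ft_force: [-0.5, 0.0, 0.8]
grip_width: 0.001
grasp_force: 0.5
clock: 14.82
position: [0.505, 0.0344, 0.0625]
ee_rot: [1.0, -0.022, 0.0, 0.0]
ft_force: [-1.1, -0.1, 0.6]
grip_width: 0.0
grasp_force: 0.5
```

```bash
python3 - <<'E'
from h import *
a=snap('side','s6.png')['frame'];b=snap('scene','sc6.png')['frame']
o=np.hstack([cv2.resize(a[200:350,200:350],(400,400)),cv2.resize(b[140:300,270:430],(400,400))]);cv2.imwrite('pics/s6c.png',o[:,:,::-1])
E
```

```text
(no output)
```

View pics/s6c.png

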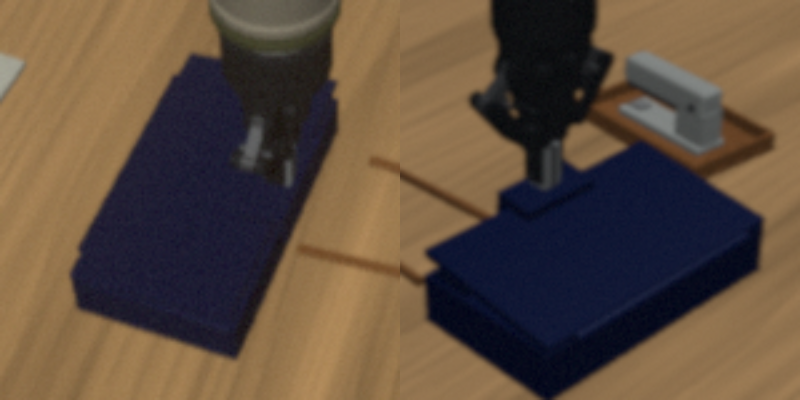

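The fingers rest on the middle of the tab (about (545,185) in the right half). The lid still looks a few mm open, so I'll continue in millimetre steps.

```bash
for i in 1 2 ; do python3 -m inch '[{"slide":[0,0,-0.001],"yaw":0},{"slide":[0,0,-0.001],"yaw":0}]' | grep -E 'posi|force' ; done; python3 -c "
from h import *;print(get_obs()['torque'])"
```

```text
position: [0.505, 0.0344, 0.0615]
ft_force: [-1.0, -0.3, 0.5]
grasp_force: 0.5
position: [0.5049, 0.0344, 0.0605]
ft_force: [-0.0, 0.3, 1.3]
grasp_force: 0.5
[-0.00350519  0.13425286 -0.03000519]
```

```bash
for i in 1 2 3; do python3 -m inch '[{"slide":[0,0,-0.001],"yaw":0},{"slide":[0,0,-0.001],"yaw":0}]' | grep -E 'posi|force' ; done; python3 -c "
from h import *;print(get_obs()['torque'])"
```

```text
position: [0.5049, 0.0345, 0.0595]
ft_force: [-0.6, 0.4, 1.5]
grasp_force: 0.4
position: [0.505, 0.0344, 0.0585]
ft_force: [-0.8, -0.5, 1.0]
grasp_force: 0.4
position: [0.5049, 0.0345, 0.0575]
ft_force: [-0.6, -0.7, 0.6]
grasp_force: 0.4
[0.06416475 0.14335387 0.03128994]
```

```bash
for i in 1 2 3; do python3 -m inch '[{"slide":[0,0,-0.001],"yaw":0},{"slide":[0,0,-0.001],"yaw":0}]' | grep -E 'posi|force' ; done; python3 -c "
from h import *;print(get_obs()['torque'])
a=snap('side','s7.png')['frame'];b=snap('scene','sc7.png')['frame']
o=np.hstack([cv2.resize(a[200:350,200:350],(400,400)),cv2.resize(b[150:250,300:400],(400,400),interpolation=2)]);cv2.imwrite('pics/s7c.png',cv2.convertScaleAbs(o[:,:,::-1],alpha=2))"
```

```text
position: [0.505, 0.0344, 0.0565]
ft_force: [-0.3, 0.3, 0.8]
grasp_force: 0.4
position: [0.505, 0.0344, 0.0555]
ft_force: [-0.2, -0.4, 2.2]
grasp_force: 0.4
position: [0.505, 0.0344, 0.0545]
ft_force: [-0.1, 0.7, 1.3]
grasp_force: 0.4
[ 0.0058863   0.14790325 -0.01415123]
```

View pics/s7c.png

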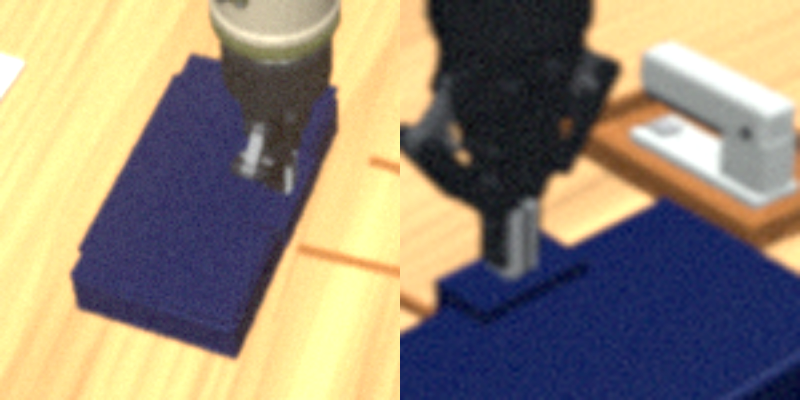

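The fingertips stand on the tab at about (515,272) in the right half, and the lid is still moving under a small force. I'll keep stepping and watch the force.

```bash
for i in 1 2 3; do python3 -m inch '[{"slide":[0,0,-0.001],"yaw":0},{"slide":[0,0,-0.001],"yaw":0}]' | grep -E 'posi|ft_force' ; done; python3 -c "
from h import *;print(get_obs()['torque'])
c=load('sc7.png')
for z in (.04,.045,.05,.055,.06,.065): print(z,pl(c,328.5,218,z))"
```

```text
position: [0.505, 0.0344, 0.0535]
ft_force: [-0.6, 1.1, 0.8]
position: [0.5049, 0.0344, 0.0525]
ft_force: [-0.2, 0.8, 1.1]
position: [0.505, 0.0344, 0.0515]
ft_force: [-0.4, 0.3, 0.6]
[ 0.01322348  0.10090724 -0.00038234]
0.04 [0.47837011 0.06638266 0.04      ]
0.045 [0.48384378 0.06057412 0.045     ]
0.05 [0.48931744 0.05476559 0.05      ]
0.055 [0.4947911  0.04895705 0.055     ]
0.06 [0.50026477 0.04314852 0.06      ]
0.065 [0.50573843 0.03733998 0.065     ]
```

```bash
python3 - <<'E'
from h import *
s=snap('side','s8.png');c=snap('scene','sc8.png')
print(get_obs()['position'])
for tag,(p,q) in {'s7':((308,272),(328.7,218.5))}.items():
    o1,d1=ray(load('side0.png'),*p);o2,d2=ray(c,*q)
    k=np.linalg.lstsq(np.c_[d1,-d2],o2-o1,rcond=None)[0];print(o1+d1*k[0],o2+d2*k[1])
for z in(.0585,.0675): print(proj(c,[.505,.0344,z]),proj(s,[.505,.0344,z]))
# shut tab corners predicted in scene
R=lambda x,y,z:proj(c,[.561+x+.043*y,.032-.043*x+y,z]).round(1)
for x in(-.041,-.073):
  for y in(-.035,.035): print(x,y,R(x,y,.058),R(x,y,.049))
print('lid corners',[R(x,y,.049) for x in(-.065,.065) for y in (-.115,.115)])
o=cv2.resize(c['frame'][150:300,270:430],(800,600),interpolation=2);o=cv2.resize(c['frame'][150:300,270:430],(640,600),interpolation=2);cv2.imwrite('pics/s8c.png',cv2.convertScaleAbs(o[:,:,::-1],alpha=2))
E
```

```text
[0.5050262  0.03440218 0.05154574]
[0.4972174  0.03747789 0.0620803 ] [0.50254084 0.04129593 0.06069558]
[327.14684109 221.34406181] [304.80382831 270.93201659]
[327.15467772 217.3354966 ] [304.7284418  268.29922972]
-0.041 -0.035 [319.2 231.7] [319.2 235.8]
-0.041 0.035 [345.7 217.8] [345.6 221.8]
-0.073 -0.035 [307.5 225. ] [307.6 229. ]
-0.073 0.035 [334.  211.6] [333.9 215.5]
lid corners [array([277.7, 247.6]), array([364.5, 202.7]), array([328. , 280.5]), array([415.2, 227.7])]
```

View pics/s8c.png

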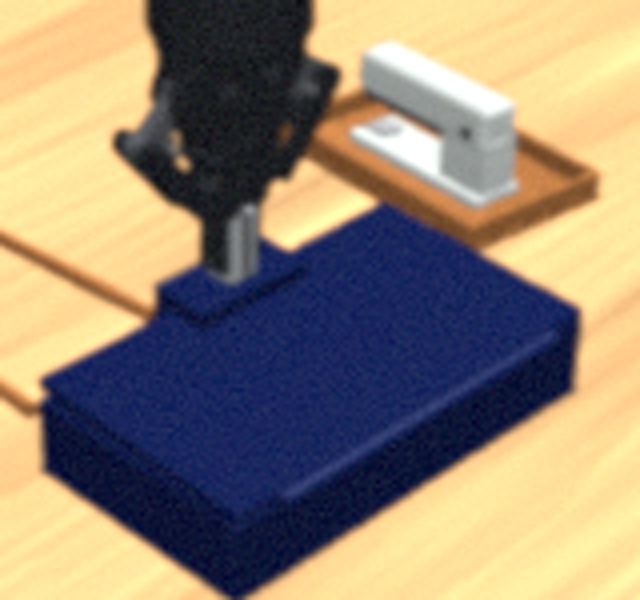

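The fingers are on the tab (about (235,280)), and the lid corners at (385,205) and (45,382) are only 2–3 mm above fully shut. The shut fingers simply end higher than I assumed, so I'll carry on down carefully.

```bash
for i in 1 2 3; do python3 -m inch '[{"slide":[0,0,-0.001],"yaw":0},{"slide":[0,0,-0.001],"yaw":0}]' | grep -E 'posi|ft_force' ; done
```

```text
position: [0.505, 0.0344, 0.0505]
ft_force: [-0.7, -0.4, 0.5]
position: [0.505, 0.0344, 0.0495]
ft_force: [-0.2, 0.8, 1.0]
position: [0.505, 0.0344, 0.0485]
ft_force: [0.3, 0.1, 0.1]
```

```bash
for i in 1 2 3; do python3 -m inch '[{"slide":[0,0,-0.001],"yaw":0},{"slide":[0,0,-0.001],"yaw":0}]' | grep -E 'posi|ft_force' ; done
```

```text
position: [0.505, 0.0345, 0.0475]
ft_force: [-0.4, -1.0, 0.7]
position: [0.505, 0.0344, 0.0465]
ft_force: [-0.6, -1.0, -0.2]
position: [0.505, 0.0344, 0.0457]
ft_force: [-2.3, 0.2, 5.3]
```

```bash
for i in 1 2 3; do python3 -m inch '[{"slide":[0,0,-0.0005],"yaw":0},{"slide":[0,0,-0.001],"yaw":0},{"slide":[0,0,-0.001],"yaw":0}]' | grep -E 'posi|force' ; done
```

```text
position: [0.5051, 0.0344, 0.0449]
ft_force: [-2.6, -0.2, 7.8]
grasp_force: 3.4
position: [0.5051, 0.0344, 0.044]
ft_force: [-4.2, -0.6, 7.9]
grasp_force: 4.2
position: [0.5051, 0.0344, 0.0431]
ft_force: [-3.7, 0.1, 10.1]
grasp_force: 5.1
```

```bash
for i in 1 2 3; do python3 -m inch '[{"slide":[0,0,-0.0005],"yaw":0},{"slide":[0,0,-0.0005],"yaw":0},{"slide":[0,0,-0.0005],"yaw":0}]' | grep -E 'posi|force' ; done
```

```text
position: [0.5051, 0.0345, 0.0427]
ft_force: [-4.7, -0.6, 10.7]
grasp_force: 5.4
position: [0.5051, 0.0344, 0.0423]
ft_force: [-4.5, -0.4, 11.3]
grasp_force: 5.9
position: [0.5051, 0.0344, 0.0419]
ft_force: [-5.0, 0.1, 12.7]
grasp_force: 6.3
```

```bash
for i in 1 2 ; do python3 -m inch '[{"slide":[0,0,-0.0005],"yaw":0},{"slide":[0,0,-0.0005],"yaw":0},{"slide":[0,0,-0.0005],"yaw":0}]' | grep -E 'posi|force' ; done
```

```text
position: [0.5051, 0.0344, 0.0414]
ft_force: [-6.8, 0.5, 13.7]
grasp_force: 6.7
position: [0.5052, 0.0345, 0.0412]
ft_force: [-7.1, -0.6, 16.7]
grasp_force: 8.1
```

Bottomed: the force now rises faster than before.

```bash
python3 -m inch '[{"slide":[0,0,-0.0004],"yaw":0},{"slide":[0,0,-0.0004],"yaw":0},{"slide":[0,0,-0.0004],"yaw":0}]' | grep -E 'posi|force'
```

```text
position: [0.5052, 0.0345, 0.0411]
ft_force: [-8.2, -0.7, 20.2]
grasp_force: 10.2
```

```bash
python3 -m inch '[{"slide":[0,0,-0.0003],"yaw":0},{"slide":[0,0,-0.0003],"yaw":0},{"slide":[0,0,-0.0003],"yaw":0},{"slide":[0,0,-0.0003],"yaw":0},{"slide":[0,0,-0.0003],"yaw":0},{"slide":[0,0,-0.0003],"yaw":0},{"slide":[0,0,-0.0003],"yaw":0},{"slide":[0,0,-0.0003],"yaw":0}]' | grep -E 'posi|force'
python3 -m inch '[{"slide":[0,0,0.002],"yaw":0},{"slide":[0,0,0.005],"yaw":0},{"slide":[0,0,0.01],"yaw":0},{"slide":[0,0,0.03],"yaw":0},{"slide":[0,0,0.06],"yaw":0},{"slide":[0,0,0.1],"yaw":0},{"slide":[0,0,0.13],"yaw":0},{"slide":[0,0,0.16],"yaw":0},{"slide":[0,0,0.16],"yaw":0},{"slide":[0,0,0.16],"yaw":0},{"slide":[0,0,0.16],"yaw":0},{"slide":[0,0,0.16],"yaw":0}]'
python3 - <<'E'
from h import *
c=snap('side','s9.png')['frame'];b=snap('scene','sc9.png')['frame']
d=load('sc9.png')
def dark(f): return cv2.inRange(cv2.cvtColor(f,cv2.COLOR_RGB2HSV),(108,120,10),(130,255,120))
m=dark(b);m[:150]=0;m[300:]=0;m[:,:270]=0;m[:,430:]=0
k=max(cv2.findContours(m,0,2)[0],key=cv2.contourArea)[:,0]
print('left',k[k[:,0].argmin()],'right',k[k[:,0].argmax()],cv2.approxPolyDP(k,3,True)[:,0].tolist())
E
```

```text
position: [0.5052, 0.0345, 0.041]
ft_force: [-11.0, -0.7, 24.8]
grasp_force: 11.8
clock: 21.87
position: [0.5043, 0.0343, 0.1981]
ee_rot: [1.0, -0.022, -0.001, 0.0]
ft_force: [0.1, -1.1, 0.7]
grip_width: 0.0
grasp_force: 0.0
left [281 250] right [413 231] [[413, 228], [366, 204], [343, 216], [332, 213], [310, 224], [308, 234], [282, 247], [282, 266], [330, 298], [410, 247]]
```

The lid corners dropped to the shut position, (366,204) and (282,247), after a held press of about 25–27 N. Handing in.

```bash
python3 -c "
from workcell import *
print(hand_in())"
```

```text
the job is handed in; nothing more can be done
None
```

The job is handed in (no verdict came back): the stapler stands upright in the tray, the snap tab was pressed with about 25–27 N and held for over 0.5 s, the lid measured shut in the last picture, and nothing else was touched.

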